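# Make up a tea kit and a cooking kit from the spice turntable

## Task

Make up two kits from the stock on the counter: on the paddle board (the one with a grip) stand the tall slim jar and the enamel mug, and on the plain board stand the square jar and the squat wide jar. The jars and the mug stand upright, each in the well made for its size: the mug and the squat jar in the round wells, the tall jar and the square jar in the square wells. Do not tip any of them over on the way, and leave the terracotta salt crock where it is.

Things in the scene. Friction and masses are not known exactly. Their poses are not given: they have to be found in the camera images.
- tall_jar: Tall slim round glass jar of brown spice (all three jars hold the same) with an aluminium lid, 40 mm diameter, 103 mm high (lid 38 mm wide, the top 17 mm), 0.16 kg. One of three jars standing on a fixed wooden turntable (224 mm diameter, top 25 mm above the counter, does not turn), jar centres about 125 mm apart. Origin: centre of the underside; z up.
- square_jar: Square glass jar, 40 x 40 mm, glass 56 mm high with rounded edges, then a round aluminium lid 32 mm wide and 16 mm high (72 mm in all), 0.15 kg. Stands on the turntable, turned any way; turn it roughly square with its well to set it down. Origin: centre of the underside; x and y are normal to its flat sides, z up.
- squat_jar: Squat wide round glass jar, 60 mm diameter, 50 mm high in all, the top 12 mm being an aluminium lid 57 mm wide, 0.17 kg. Stands on the turntable. Origin: centre of the underside; z up.
- mug: Empty white enamel mug, round, 60 mm diameter, 65 mm high, walls 3 mm, 0.12 kg, standing on the counter beyond one of the boards. Its handle sticks out to its own +y side, to 53 mm from the axis, between 20 and 56 mm above the mug's underside. It can be gripped across the outside along its own x. Origin: centre of the underside; z up.
- paddle_board: Oblong light wooden board, 200 x 110 mm and 18 mm thick, lying flat and fixed to the counter. Two wells, each 10 mm deep (floor 8 mm above the underside), are cut in its top on its long centre line: a square one 60 x 60 mm centred at x = -55 mm and a round one 80 mm across centred at x = +45 mm. A grip 34 mm wide sticks out 72 mm from its -x end. Origin: centre of the underside of the oblong; x along its length, y across, z up.
- plain_board: Oblong light wooden board, 200 x 110 mm and 18 mm thick, lying flat and fixed to the counter. Two wells, each 10 mm deep (floor 8 mm above the underside), are cut in its top on its long centre line: a round one 80 mm across centred at x = -45 mm and a square one 60 x 60 mm centred at x = +55 mm. No grip. Origin: centre of the underside; x along its length, y across, z up.
- salt_crock: Bystander: round terracotta salt crock with a dark wooden top, 68 mm diameter, 63 mm high, no handle, standing beyond the other board. Leave it. Origin: centre of the underside.
- turntable: Round wooden turntable, 224 mm diameter, top 25 mm above the counter, fixed (it does not turn); the three jars start on it, 72 mm from its centre. Origin: centre of the underside. (Beyond the work also lie a steamer lid and a rolling pin, past x = 0.74 m, and a flat slotted spoon at the far right.)

How it is judged:
By the outcome, as a careful person would: the job done as asked, in the order asked, and still so for the second after the job is handed in, with the robot touching nothing.
It also fails if it takes over 112 s, if anything falls off the work surface, if the arm or the gripper's body presses on something with over 40 N, if the wrist force passes 120 N, or if a joint passes its speed limit or range.

## Robot

A 6-joint arm with a two-finger parallel gripper is mounted at the origin on the work surface. World frame = base frame: x ahead of the robot, y to its left, z up, the work surface at z = 0. Lengths are in m, angles in rad, forces in N, time in s.
With the tool pointing down it reaches from about 0.35 to 0.775 m from the base axis. Payload 7.3 kg.
Tool frame: the origin (TCP) lies at the very end of the fingers, on their centre line; the grasp point (between the pads) lies grip_point_offset behind it (grip_point_offset is the distance from the TCP to the grasp point, in m); z points along the fingers, y is the direction in which the jaws open and shut (so a half turn about z gives the same grasp; the last joint's range is limited). The gripper opens to 92 mm and grips with 3 to 60 N. Pads are 19 mm wide; open, the fingers measure 130 mm over their backs; the gripper's body (75 mm by 190 mm) begins 47 mm behind the grasp point.
Start: joints at [1.001, 0.342, 1.524, -0, 1.275, -0.146], TCP at [0.216, 0.479, 0.227] pointing down, gripper open.
Joint ranges: [-2.53, 2.53], [-0.77, 2.02], [0.04, 2.7], [-1, 4.14], [0.28, 2.66], [-3.11, 3.11]. Speed limits (rad/s): [2.57, 2.57, 3.14, 3.14, 3.14, 3.14].

## Interface

Orientations are given as [roll, pitch, yaw] about the fixed x, y, z axes, in that order (R = Rz(yaw) Ry(pitch) Rx(roll)).
In Python, from cell import * gives the robot as it stands.
- The arm moves only by the shell command python3 -m inch 'ROWS' [OPENING] [FORCE]. ROWS is JSON, a list that holds one entry, the list of rows, each a list of 4 numbers: the shift along the tool's x, y, z in mm, then the turn about the tool's z in rad. In form: [[[x, y, z, roll], ...]]. A call has 1 to 10 rows; each row shifts and turns the commanded pose from where the row before left it, along the tool's axes as they then stand; what a row does not reach is not made up. A row lasts 1/8 s, in which the tool goes at most 62.5 mm and 10.7 degrees, less where a joint would pass 70% of its speed; a pose out of reach is approached as far as the arm can. A call with a gripper value outside its range is refused whole. OPENING is the closure, from -1 (fully open) to 1 (shut), set as the call begins (- or left out, the last holds). The fingers move at their own pace and stop on an object; FORCE is the grip in N (left out, the last holds). Time passes only in rows, so rows that do not move let the fingers close. It gives the time, the measured TCP pose, the force and the opening at its end, in the units of the state.
- observe(): the state, without advancing time (a new reading comes with each control period).
- read_camera(name): name is "scene" or "top"; returns a dict with "img" (480x640x3 uint8, blue, green, red), "fx", "fy", "cx", "cy" (pixels), "k1" (the pictures are not rectified: a ray, as slopes to the right and down, at radius r is drawn at 1 + k1 r^2 times it, then the intrinsics apply), "eye" and "rotation" of the camera in the world. Camera axes: x right, y down, z forward; pixel columns grow to the right and rows downward; lengths in m; the calibration is good to about 2 mm. A picture is of the moment at which its call begins. There is no depth.
- hand_in(): hands the job in, once; it reports no verdict.
Trained networks look in the newest picture that a camera, given by its name, has taken for a name from the list of things; names that differ only in an ending like _2 or _b are one class to them, and where a whole thing is asked for, a point or a joint stands for the part that bears it (a point fixed in the world has none). Each returns a list of dicts, best first, with "conf" (0 to 1); they miss things now and then, are a little off and sometimes report something else, mostly with a low value. They report only what shows in the picture. A call takes as long as a camera call.
- boxes_of(camera, label): "at" ([row, column] in pixels, amid what is visible of it).
- place_of(camera, label): "at" ([row, column] in pixels: a listed point, or the origin of a listed thing).
The state is a dict: "time": time; "qpos": joint angles; "qvel": joint speeds; "joint_efforts": joint torques, N m; "tool_pos": TCP position; "tool_rot": TCP orientation; "contact_force": force on the tool from outside, world axes, zero at the start; "torque": the same for the moment, N m; "opening": finger opening in m.
Only numpy, scipy, OpenCV 4.12 (cv2) and the standard library are available. Lean on these libraries where they do the work, as an engineer would, in place of code of your own. Each camera call takes 0.05 s, during which the arm holds its last target. There are 200 camera calls.

## Working session

There is one attempt and no reset: what is moved stays moved. The work goes in short steps, Python scripts to look and compute and a shell command to move; the robot and the scene stay as the last step left them, time stands still between calls to the robot, and variables do not carry over. Pictures are saved under pics/ and viewed, about 12 in all and at most 16, crops included, and the job is handed in when it is done.

```bash
ls; mkdir -p pics; python3 - <<'E'
from cell import *
import cv2
print(observe())
try: print(grip_point_offset)
except Exception as e: print(e)
for n in("scene","top"):
    c=read_camera(n); cv2.imwrite(f"pics/{n}0.png",c["img"]); print({k:v for k,v in c.items() if k!="img"})
    for l in "tall_jar square_jar squat_jar mug paddle_board plain_board salt_crock turntable".split():
        print(n,l,place_of(n,l)[:3],boxes_of(n,l)[:2])
E
```

```text
pics
{'time': 0.0, 'qpos': array([ 1.00100284e+00,  3.42749134e-01,  1.52501225e+00,  1.19744049e-06,
        1.27539315e+00, -1.45960783e-01]), 'qvel': array([-0.00121662,  0.00135301, -0.00147737,  0.0005765 ,  0.0020984 ,
        0.00073691]), 'joint_efforts': array([ 1.76392066e-03, -4.31228507e+01, -2.44220567e+01,  7.18255481e-02,
        5.58489806e-02, -9.10808853e-05]), 'tool_pos': array([0.21565056, 0.47822208, 0.22603292]), 'tool_rot': array([-3.14004754e+00, -2.28298652e-04,  2.71775943e+00]), 'contact_force': array([-0.20268011,  0.03747545,  0.5523921 ]), 'torque': array([-0.00382313,  0.01353358, -0.03999148]), 'opening': 0.09164979814313479}
0.0188
{'fx': 497.88293281147713, 'fy': 497.88293281147713, 'cx': 322.1978051134579, 'cy': 239.82713762771516, 'k1': 0.022001111878789788, 'eye': array([ 1.05341448, -0.14877839,  0.740409  ]), 'rotation': array([-2.48494512, -0.0160136 ,  1.30649987])}
scene tall_jar [{'at': [222.2, 327.7], 'conf': 0.79}] [{'at': [203.9, 327.0], 'conf': 0.92}]
scene square_jar [{'at': [265.6, 371.6], 'conf': 0.59}] [{'at': [253.0, 372.2], 'conf':
[... 922 characters left out ...]
': [274.7, 514.1], 'conf': 0.33}] [{'at': [221.7, 275.9], 'conf': 0.87}]
top squat_jar [{'at': [225.9, 353.8], 'conf': 0.97}] [{'at': [224.4, 353.6], 'conf': 0.64}]
top mug [{'at': [213.9, 207.5], 'conf': 0.86}] [{'at': [207.3, 201.1], 'conf': 0.94}]
top paddle_board [{'at': [323.9, 175.2], 'conf': 0.94}] [{'at': [332.3, 169.2], 'conf': 0.81}]
top plain_board [{'at': [277.2, 515.6], 'conf': 0.79}, {'at': [213.6, 206.7], 'conf': 0.33}] [{'at': [274.0, 515.4], 'conf': 0.89}]
top salt_crock [{'at': [175.1, 437.3], 'conf': 0.67}] [{'at': [170.6, 438.8], 'conf': 0.91}, {'at': [224.4, 274.5], 'conf': 0.71}]
top turntable [{'at': [252.3, 316.0], 'conf': 0.84}] [{'at': [256.5, 313.1], 'conf': 0.69}]
```

View pics/top0.png

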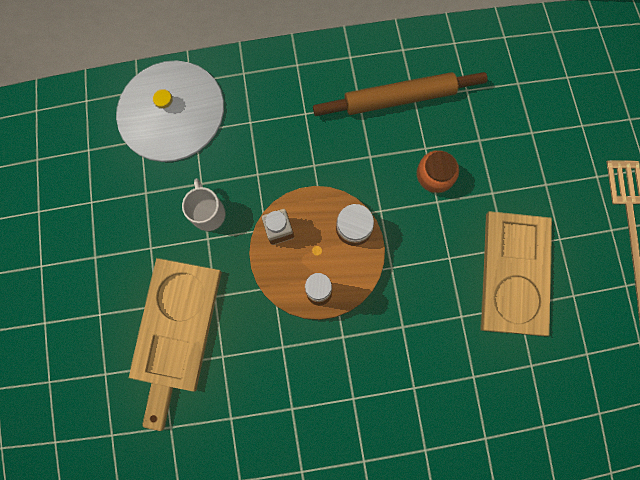

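View pics/scene0.png

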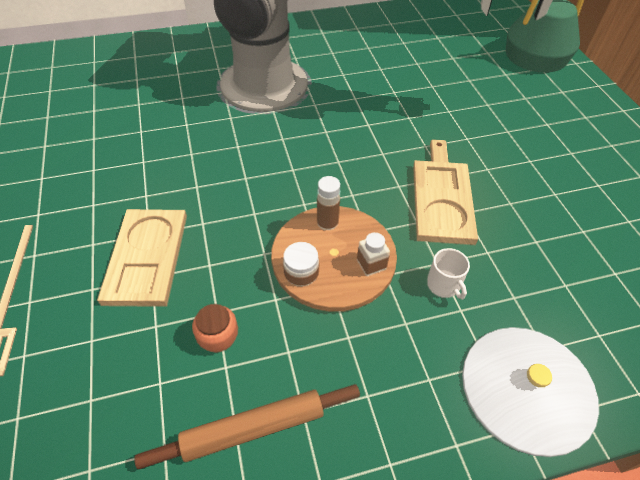

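```bash
cat > h.py <<'E'
from cell import *
import cv2, numpy as np
from scipy.spatial.transform import Rotation as Ro
def ray(c,rc):
    R=Ro.from_euler('xyz',c["rotation"]).as_matrix()
    K=np.array([[c["fx"],0,c["cx"]],[0,c["fy"],c["cy"]],[0,0,1]])
    p=cv2.undistortPoints(np.array([[[rc[1],rc[0]]]],float),K,np.array([c["k1"],0,0,0.]))[0,0]
    return R@np.array([p[0],p[1],1])
def world(c,rc,z):
    d=ray(c,rc); return c["eye"]+d*(z-c["eye"][2])/d[2]
def pix(c,P):
    R=Ro.from_euler('xyz',c["rotation"]).as_matrix(); q=R.T@(np.array(P)-c["eye"]); s=q[:2]/q[2]
    s=s*(1+c["k1"]*(s@s)); return [round(s[1]*c["fy"]+c["cy"],1),round(s[0]*c["fx"]+c["cx"],1)]
E
python3 - <<'E'
from h import *
H=dict(tall_jar=.025,square_jar=.025,squat_jar=.025,mug=0,paddle_board=0,plain_board=0,salt_crock=0,turntable=0)
for n in("top","scene"):
    c=read_camera(n)
    for l,z in H.items():
        r=place_of(n,l)
        if r: print(n,l,[(world(c,x["at"],z).round(3),x["conf"]) for x in r[:2]])
E
```

```text
top tall_jar [(array([0.488, 0.025, 0.025]), 0.69)]
top square_jar [(array([0.601, 0.078, 0.025]), 0.61)]
top squat_jar [(array([ 0.582, -0.051,  0.025]), 0.94)]
top mug [(array([0.652, 0.199, 0.   ]), 0.92), (array([ 0.465, -0.306,  0.   ]), 0.52)]
top paddle_board [(array([0.472, 0.27 , 0.   ]), 0.56), (array([ 0.586, -0.052,  0.   ]), 0.27)]
top plain_board [(array([ 0.461, -0.308,  0.   ]), 0.81)]
top salt_crock [(array([ 0.65, -0.21,  0.  ]), 0.89)]
top turntable [(array([0.555, 0.024, 0.   ]), 0.76)]
scene tall_jar [(array([0.488, 0.019, 0.025]), 0.6)]
scene square_jar [(array([0.6  , 0.078, 0.025]), 0.96)]
scene squat_jar [(array([ 0.58 , -0.048,  0.025]), 0.96)]
scene mug [(array([0.652, 0.191, 0.   ]), 0.95)]
scene paddle_board [(array([0.471, 0.262, 0.   ]), 0.82)]
scene plain_board [(array([ 0.464, -0.303,  0.   ]), 0.84)]
scene turntable [(array([0.553, 0.02 , 0.   ]), 0.9)]
```

The top picture shows the tall jar's lid at (288,318), square jar (225,277), squat jar (223,355), mug (205,202) with its handle up, paddle board about (325,175) and plain board about (273,517). The detections agree with this. Next I make metric rectified panels for finer poses and yaws.

```bash
cat >> h.py <<'E'
def panel(c,cx,cy,z,half,n=266,ang=0):
    # rectified at height z: image up=+x world, left=+y world (rotated by ang)
    v,u=np.mgrid[0:n,0:n]; a=(n/2-v)/(n/2)*half; b=(n/2-u)/(n/2)*half
    X=cx+a*np.cos(ang)-b*np.sin(ang); Y=cy+a*np.sin(ang)+b*np.cos(ang)
    R=Ro.from_euler('xyz',c["rotation"]).as_matrix()
    q=(np.stack([X,Y,np.full_like(X,z)],-1)-c["eye"])@R
    s=q[...,:2]/q[...,2:]; s=s*(1+c["k1"]*(s**2).sum(-1,keepdims=True))
    im=cv2.remap(c["img"],(s[...,0]*c["fx"]+c["cx"]).astype(np.float32),(s[...,1]*c["fy"]+c["cy"]).astype(np.float32),cv2.INTER_CUBIC)
    return im
def draw(im,pts,half,cx,cy,col=(0,0,255)):
    n=im.shape[0]; p=np.array([[n/2-(y-cy)/half*n/2,n/2-(x-cx)/half*n/2] for x,y in pts]); 
    cv2.polylines(im,[np.round(p*8).astype(np.int32)],True,col,1,cv2.LINE_AA,3)
def circ(x,y,r): return [(x+r*np.cos(t),y+r*np.sin(t)) for t in np.linspace(0,6.28,40)]
def rect(x,y,yaw,a,b,ox=0,oy=0): 
    C,S=np.cos(yaw),np.sin(yaw)
    return [(x+C*(ox+i*a)-S*(oy+j*b),y+S*(ox+i*a)+C*(oy+j*b)) for i,j in((1,1),(1,-1),(-1,-1),(-1,1))]
E
python3 - <<'E'
from h import *
c=read_camera("top")
for nm,cs in dict(paddle=[(259,157),(270,220),(390,198),(378,130)],plain=[(211,488),(216,552),(335,551),(330,482)]).items():
    w=np.array([world(c,p,.018)[:2] for p in cs]); print(nm,w.mean(0).round(4),w.round(3).tolist(),[np.linalg.norm(w[i]-w[i-1]).round(3) for i in range(4)])
    a=(w[0]+w[1]-w[2]-w[3]);print(' yaw',np.arctan2(a[1],a[0]))
P=[]
def pan(x,y,z,h,shapes):
    im=panel(c,x,y,z,h)
    for s in shapes: draw(im,s,h,x,y)
    P.append(im)
pa=(.471,.267,.17);pl=(.463,-.306,.0)
import sys
for b in(pa,pl):
    pan(b[0],b[1],.018,.13,[rect(*b,.1,.055)])
pan(.488,.022,.128,.06,[circ(.488,.022,.019)])
pan(.6,.078,.081,.06,[circ(.6,.078,.016)])
pan(.581,-.05,.075,.06,[circ(.581,-.05,.0285)])
pan(.652,.196,.065,.06,[circ(.652,.196,.03)])
cv2.imwrite("pics/p1.png",np.vstack([np.hstack(P[:3]),np.hstack(P[3:])]))
E
```

```text
paddle [0.473  0.2651] [[0.584, 0.285], [0.549, 0.182], [0.362, 0.242], [0.397, 0.351]] [np.float64(0.199), np.float64(0.109), np.float64(0.196), np.float64(0.114)]
 yaw -0.3254851876224317
plain [ 0.4643 -0.3073] [[0.575, -0.279], [0.548, -0.388], [0.353, -0.338], [0.381, -0.225]] [np.float64(0.201), np.float64(0.113), np.float64(0.202), np.float64(0.116)]
 yaw -0.26231122693470355
```

View pics/p1.png

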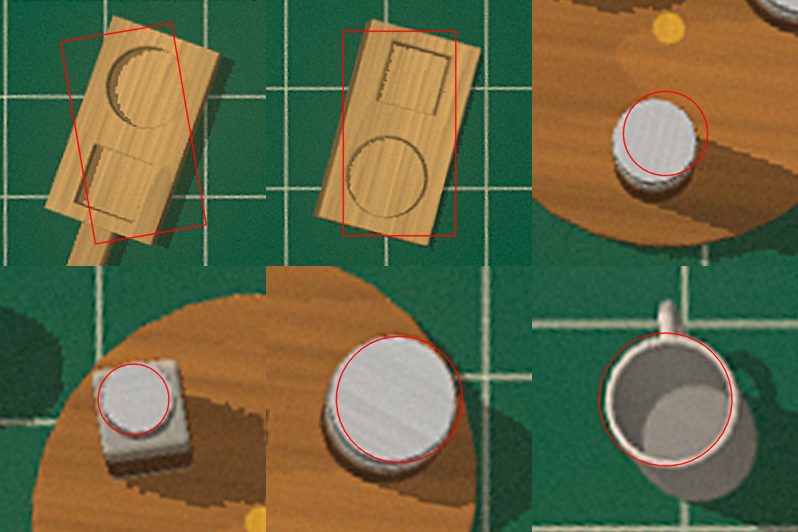

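```bash
python3 - <<'E'
from h import *
P=[]
for n in("top","scene"):
    c=read_camera(n)
    def pan(x,y,z,h,shapes):
        im=panel(c,x,y,z,h,200)
        for s in shapes: draw(im,s,h,x,y)
        P.append(im)
    pa=(.473,.265,-.325);pl=(.464,-.307,-.262)
    pan(*pa[:2],.018,.12,[rect(*pa,.1,.055),rect(*pa,.03,.03,-.055)])
    pan(*pl[:2],.018,.12,[rect(*pl,.1,.055),rect(*pl,.03,.03,.055)])
    pan(.487,.025,.128,.05,[circ(.487,.025,.019)])
    pan(.6,.078,.097,.05,[circ(.6,.078,.016)])
    pan(.6,.078,.075,.05,[rect(.6,.078,.11,.02,.02)])
    pan(.581,-.048,.075,.05,[circ(.581,-.048,.0285)])
    pan(.652,.193,.065,.05,[circ(.652,.193,.03)])
    P.append(0*P[-1])
cv2.imwrite("pics/p2.png",np.vstack([np.hstack(P[i:i+4]) for i in (0,4,8)]))
cv2.imwrite("pics/p3.png",np.hstack(P[12:]))
E
```

```text
(no output)
```

View pics/p2.png

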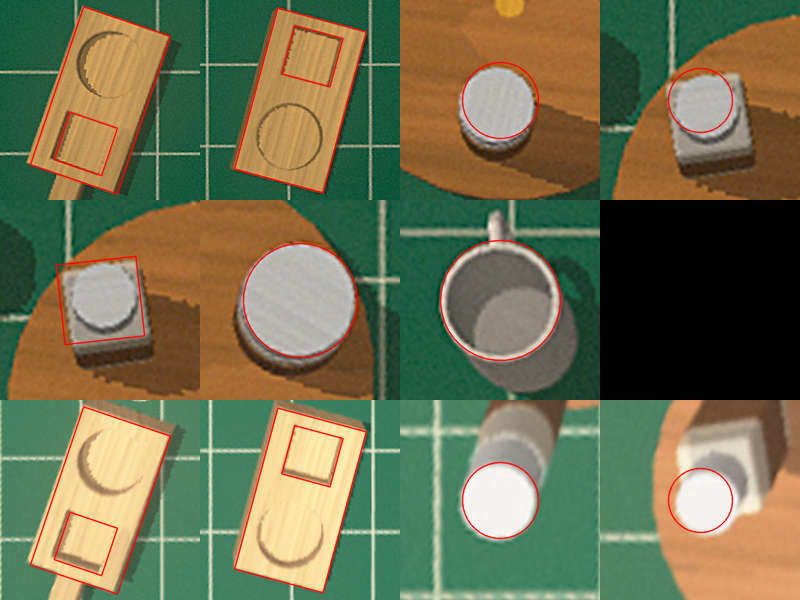

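View pics/p3.png

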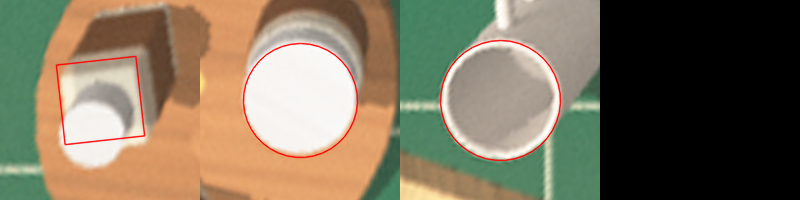

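The overlays match in both cameras to within 2 mm, and I have all the poses and yaws. Working points (m):

| Thing | Position |
|---|---|
| Tall jar | (.4865, .025) |
| Square jar | (.5995, .0763), yaw .11 |
| Squat jar | (.581, -.048) |
| Mug | (.652, .193), handle roughly +x |
| Paddle board, square well | (.421, .283) |
| Paddle board, round well | (.516, .251) |
| Plain board, square well | (.517, -.321) |
| Plain board, round well | (.4205, -.295) |

I start with the tall jar and turn the tool to yaw π, so tool x = -X and tool y = +Y.

```bash
python3 -m inch '[[[0,0,0,-0.141],[0,0,0,-0.141],[0,0,0,-0.141],[-30,-50,0,0],[-30,-50,0,0],[-30,-50,0,0],[-30,-50,0,0],[-30,-50,0,0],[-30,-50,0,0],[-30,-50,0,0]]]' -1; python3 -m inch '[[[-30,-50,0,0],[-30,-50,0,0],[0,0,0,0],[0,0,0,0]]]'
```

```text
time: 4.0
tool_pos: [0.4264, 0.1267, 0.227]
tool_rot: [3.141, 0.001, 3.141]
contact_force: [1.0, -0.3, 0.2]
opening: 0.092
time: 4.5
tool_pos: [0.4851, 0.0286, 0.2265]
tool_rot: [3.141, -0.001, 3.14]
contact_force: [-0.5, -0.0, -0.4]
opening: 0.092
```

```bash
python3 -m inch '[[[-1,-4,40,0],[0,0,40,0],[0,0,40,0],[0,0,25,0],[0,0,10,0],[0,0,0,0],[0,0,0,0]]]'; python3 -m inch '[[[0,0,0,0],[0,0,0,0],[0,0,0,0],[0,0,0,0],[0,0,0,0],[0,0,0,0]]]' 1 25; python3 -m inch '[[[0,0,-10,0],[0,0,-30,0],[0,0,-40,0],[0,0,-40,0],[0,0,0,0]]]'
```

```text
time: 5.38
tool_pos: [0.4872, 0.0247, 0.0728]
tool_rot: [-3.141, 0.002, 3.141]
contact_force: [-0.1, -0.1, 0.5]
opening: 0.0917
time: 6.12
tool_pos: [0.4865, 0.0245, 0.0717]
tool_rot: [3.141, 0.0, 3.141]
contact_force: [0.8, 1.6, 1.4]
opening: 0.0396
time: 6.75
tool_pos: [0.4882, 0.0242, 0.1951]
tool_rot: [-3.141, 0.007, 3.141]
contact_force: [0.1, 0.1, -1.6]
opening: 0.0396
```

```bash
python3 -m inch '[[[6,20,0,0],[11,43,0,0],[11,43,0,0],[11,43,0,0],[11,43,0,0],[11,43,0,0],[5,23,0,0],[0,0,0,0],[0,0,30,0],[0,0,0,0]]]'; python3 -m inch '[[[0,0,0,0],[0,0,0,0]]]'; python3 - <<'E'
from h import *
P=[]
for n in("top","scene"):
    c=read_camera(n); P.append(cv2.resize(c["img"],(400,300)) if 0 else (c["img"][180:480,50:450] if n=="top" else c["img"][60:360,240:640]))
cv2.imwrite("pics/t1.png",np.hstack(P)); print(observe()["tool_pos"])
E
```

```text
time: 8.0
tool_pos: [0.4193, 0.2807, 0.1596]
tool_rot: [-3.139, -0.005, 3.14]
contact_force: [-0.1, 0.7, -0.6]
opening: 0.0398
time: 8.25
tool_pos: [0.4214, 0.2823, 0.1627]
tool_rot: [3.141, 0.002, 3.14]
contact_force: [0.4, -0.3, -0.7]
opening: 0.0396
[0.42117856 0.28237961 0.16251894]
```

View pics/t1.png

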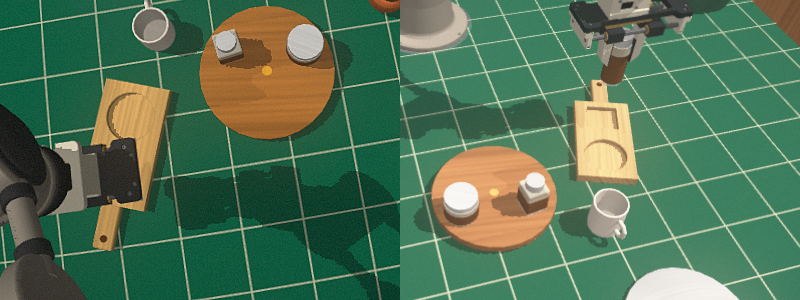

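The tall jar is held upright above the square well (scene crop around (615,65)). Lowering it now.

```bash
python3 -m inch '[[[0,0,40,0],[0,0,40,0],[0,0,15,0],[0,0,6,0],[0,0,3,0],[0,0,2,0],[0,0,1,0],[0,0,0,0],[0,0,0,0]]]'
```

```text
time: 9.48
tool_pos: [0.4208, 0.2825, 0.0549]
tool_rot: [3.141, 0.0, 3.141]
contact_force: [0.2, -0.2, -1.1]
opening: 0.0396
```

```bash
python3 -m inch '[[[0,0,1,0],[0,0,0,0],[0,0,0,0]]]'; python3 -m inch '[[[0,0,0,0],[0,0,0,0],[0,0,0,0],[0,0,0,0]]]' -1;python3 -m inch '[[[0,0,-20,0],[0,0,-40,0],[0,0,-40,0],[0,0,-30,0],[0,0,0,0],[0,0,0,0]]]'
```

```text
time: 9.85
tool_pos: [0.421, 0.2827, 0.0546]
tool_rot: [3.141, 0.001, 3.141]
contact_force: [-1.7, 0.3, 6.3]
opening: 0.0398
time: 10.35
tool_pos: [0.4207, 0.2824, 0.0536]
tool_rot: [3.142, -0.0, 3.141]
contact_force: [-0.7, 0.2, 0.4]
opening: 0.075
time: 11.1
tool_pos: [0.4202, 0.2822, 0.1829]
tool_rot: [-3.141, -0.001, 3.141]
contact_force: [-0.2, -0.3, -0.7]
opening: 0.0915
```

```bash
python3 -m inch '[[[-20,-8,0,0],[-40,-15,0,0],[-40,-15,0,0],[-40,-15,0,0],[-40,-15,0,0],[-40,-15,0,0],[-12,-6,0,0],[0,0,0,-0.06],[0,0,0,0]]]';python3 -m inch '[[[0,0,40,0],[0,0,30,0],[0,0,0,0],[0,0,0,0]]]'; python3 - <<'E'
from h import *
P=[]
for n in("top","scene"):
    c=read_camera(n); P.append(c["img"][130:430,50:450] if n=="top" else c["img"][100:400,240:640])
    print(n,[(world(c,x["at"],0).round(4),x["conf"]) for x in place_of(n,"mug")[:2]],[(world(c,x["at"],.008).round(4),x["conf"]) for x in place_of(n,"tall_jar")[:2]])
cv2.imwrite("pics/t2.png",np.hstack(P)); print(observe()["tool_pos"])
E
```

```text
time: 12.22
tool_pos: [0.6524, 0.1929, 0.1826]
tool_rot: [-3.142, -0.002, -3.083]
contact_force: [-1.3, -0.1, 0.8]
opening: 0.0918
time: 12.72
tool_pos: [0.6533, 0.1935, 0.1151]
tool_rot: [3.141, 0.002, -3.083]
contact_force: [-0.0, 1.2, 0.0]
opening: 0.0914
top [(array([0.6519, 0.1942, 0.    ]), 0.84)] []
scene [(array([0.6487, 0.1934, 0.    ]), 0.96)] [(array([0.4257, 0.2715, 0.008 ]), 0.73), (array([ 0.6559, -0.203 ,  0.008 ]), 0.29)]
[0.65302203 0.19331641 0.11471784]
```

View pics/t2.png

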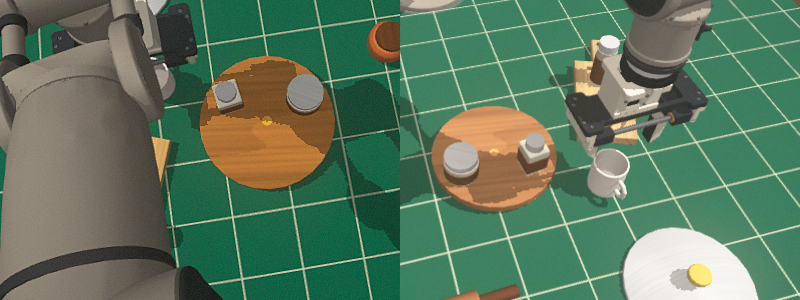

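The mug sits between the fingers (crop about (608,172)) and the tall jar stands in its well. I grip the mug high (TCP .036), so the gripper body clears the square jar's lid.

```bash
python3 -m inch '[[[1,0,30,0],[0,0,30,0],[0,0,12,0],[0,0,6,0],[0,0,0,0],[0,0,0,0]]]'; python3 -m inch '[[[0,0,0,0],[0,0,0,0],[0,0,0,0],[0,0,0,0],[0,0,0,0]]]' 1 15; python3 -m inch '[[[0,0,-10,0],[0,0,-30,0],[0,0,-40,0],[0,0,-40,0],[0,0,-10,0],[0,0,0,0.06],[0,0,0,0]]]'
```

```text
time: 13.78
tool_pos: [0.6524, 0.1933, 0.037]
tool_rot: [3.141, 0.002, -3.082]
contact_force: [0.4, -0.7, 0.6]
opening: 0.0918
time: 14.4
tool_pos: [0.6517, 0.1932, 0.0358]
tool_rot: [3.141, 0.0, -3.082]
contact_force: [0.6, 0.3, 0.6]
opening: 0.0586
time: 15.28
tool_pos: [0.651, 0.1931, 0.1644]
tool_rot: [-3.141, -0.002, 3.141]
contact_force: [-0.5, -0.2, -1.1]
opening: 0.0587
```

```bash
python3 -m inch '[[[15,6,0,0],[30,13,0,0],[40,17,0,0],[35,15,0,0],[15,7,0,0],[0,0,0,0],[0,0,30,0],[0,0,0,0],[0,0,0,0]]]'; python3 - <<'E'
from h import *
c=read_camera("scene"); cv2.imwrite("pics/t3.png",c["img"][60:360,240:640]); print(observe()["tool_pos"])
E
```

```text
time: 16.4
tool_pos: [0.5178, 0.2509, 0.1362]
tool_rot: [3.141, 0.001, 3.14]
contact_force: [0.1, 0.1, -1.4]
opening: 0.0588
[0.51786055 0.25110084 0.13651222]
```

View pics/t3.png

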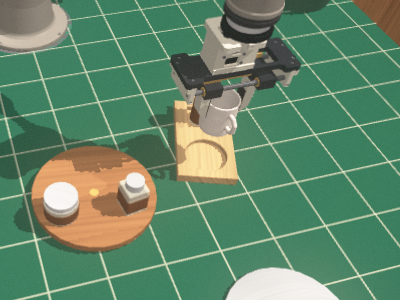

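The mug is held upright above the round well (crop (215,115)), with its handle away from the tall jar. Lowering it.

```bash
python3 -m inch '[[[2,0,40,0],[0,0,25,0],[0,0,15,0],[0,0,6,0],[0,0,4,0],[0,0,1,0],[0,0,0,0],[0,0,0,0]]]'; python3 -m inch '[[[0,0,1,0],[0,0,0,0],[0,0,0,0]]]'
```

```text
time: 17.45
tool_pos: [0.5149, 0.2514, 0.0452]
tool_rot: [3.141, 0.001, 3.141]
contact_force: [0.0, -0.1, -2.1]
opening: 0.0585
time: 17.82
tool_pos: [0.5147, 0.2513, 0.0438]
tool_rot: [3.141, 0.0, 3.141]
contact_force: [0.3, -0.1, -0.7]
opening: 0.0585
```

```bash
python3 -m inch '[[[0,0,1,0],[0,0,0,0],[0,0,0,0]]]'; python3 -m inch '[[[0,0,0,0],[0,0,0,0],[0,0,0,0],[0,0,0,0]]]' -1;python3 -m inch '[[[0,0,-20,0],[0,0,-40,0],[0,0,-40,0],[0,0,-15,0],[0,0,0,0],[0,0,0,0]]]'; python3 -m inch '[[[-10,-20,0,0],[-20,-40,0,0],[-20,-40,0,0],[-20,-40,0,0],[-10,-25,0,0],[-5,-10,0,0],[0,0,0,-0.11],[0,0,0,0],[0,0,0,0]]]'; python3 - <<'E'
from h import *
P=[]
for n in("top","scene"):
    c=read_camera(n); P.append(c["img"][180:480,50:450] if n=="top" else c["img"][60:360,240:640])
    print(n,[(world(c,x["at"],.025).round(4),x["conf"]) for x in place_of(n,"square_jar")[:2]],[(world(c,x["at"],.008).round(4),x["conf"]) for x in place_of(n,"tall_jar")[:1]+place_of(n,"mug")[:1]])
cv2.imwrite("pics/t4.png",np.hstack(P))
E
```

```text
time: 18.2
tool_pos: [0.5148, 0.2514, 0.0437]
tool_rot: [3.141, 0.001, 3.141]
contact_force: [-2.2, -0.2, 6.6]
opening: 0.0586
time: 18.7
tool_pos: [0.5147, 0.2513, 0.0426]
tool_rot: [3.142, -0.0, 3.141]
contact_force: [0.4, 0.1, 0.7]
opening: 0.091
time: 19.45
tool_pos: [0.5138, 0.251, 0.156]
tool_rot: [-3.141, -0.003, 3.141]
contact_force: [0.3, -0.3, 0.4]
opening: 0.0919
time: 20.58
tool_pos: [0.5992, 0.0769, 0.1573]
tool_rot: [3.141, -0.001, -3.033]
contact_force: [-0.6, 0.1, 0.1]
opening: 0.0916
top [] []
scene [(array([0.6024, 0.0704, 0.025 ]), 0.89)] [(array([0.5121, 0.2529, 0.008 ]), 0.81)]
```

View pics/t4.png

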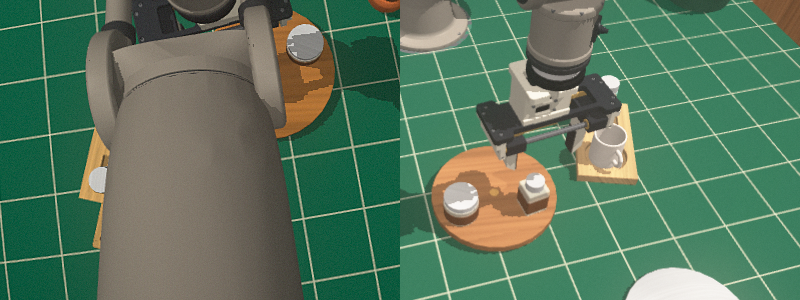

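The mug stands in the round well. Descending on the square jar.

```bash
python3 -m inch '[[[0,0,40,0],[0,0,40,0],[0,0,25,0],[0,0,9,0],[0,0,0,0],[0,0,0,0],[0,0,0,0]]]'; python3 -m inch '[[[0,0,0,0],[0,0,0,0],[0,0,0,0],[0,0,0,0],[0,0,0,0],[0,0,0,0]]]' 1 20; python3 -m inch '[[[0,0,-10,0],[0,0,-30,0],[0,0,-40,0],[0,0,-30,0],[0,0,0,0],[0,0,0,0]]]'
```

```text
time: 21.85
tool_pos: [0.6002, 0.0762, 0.0449]
tool_rot: [-3.141, 0.002, -3.032]
contact_force: [0.5, 0.1, -0.0]
opening: 0.0917
time: 22.6
tool_pos: [0.5995, 0.0762, 0.0437]
tool_rot: [-3.142, -0.0, -3.032]
contact_force: [-0.3, -1.3, 0.2]
opening: 0.0402
time: 23.35
tool_pos: [0.5988, 0.0762, 0.1526]
tool_rot: [3.141, -0.002, -3.032]
contact_force: [-0.3, -0.1, -1.8]
opening: 0.0404
```

```bash
python3 -m inch '[[[0,0,0,0.1],[0,0,0,0.14],[0,0,0,0.13],[0,0,0,0],[-1,-20,0,0],[-2,-40,0,0],[-3,-45,0,0],[-3,-45,0,0],[-3,-45,0,0],[-3,-45,0,0]]]'; python3 -m inch '[[[-3,-45,0,0],[-3,-45,0,0],[-2,-40,0,0],[-1,-25,0,0],[0,-10,0,0],[0,0,30,0],[0,0,0,0],[0,0,0,0]]]'; python3 - <<'E'
from h import *
P=[]
for n in("top","scene"):
    c=read_camera(n); P.append(c["img"][120:420,240:640] if n=="top" else c["img"][80:380,0:400])
cv2.imwrite("pics/t5.png",np.hstack(P))
s=observe();d=np.array([.517,-.321])-s["tool_pos"][:2];y=s["tool_rot"][2]
print(d@[np.cos(y),np.sin(y)],d@[np.sin(y),-np.cos(y)],s["tool_pos"][2],y)
E
```

```text
time: 24.6
tool_pos: [0.5509, -0.1619, 0.1534]
tool_rot: [-3.141, -0.001, 2.882]
contact_force: [0.5, -0.8, -2.2]
opening: 0.0404
time: 25.6
tool_pos: [0.5186, -0.321, 0.1244]
tool_rot: [-3.142, 0.001, 2.882]
contact_force: [0.5, -0.4, -2.2]
opening: 0.0402
0.0019680377581715834 -0.00022823619349742816 0.12493054381665154 2.881750515533161
```

View pics/t5.png

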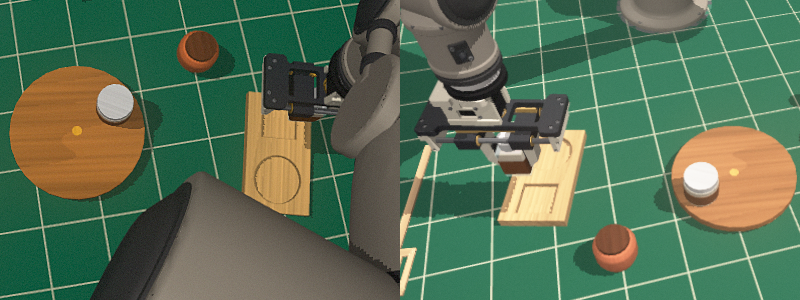

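The square jar is held upright and squared above the board, with the crock untouched. Lowering it.

```bash
python3 -m inch '[[[2,0,40,0],[0,0,30,0],[0,0,15,0],[0,0,8,0],[0,0,4,0],[0,0,0,0],[0,0,0,0],[0,0,0,0]]]'; python3 -m inch '[[[0,0,1,0],[0,0,0,0],[0,0,0,0]]]'
```

```text
time: 26.7
tool_pos: [0.5166, -0.321, 0.0272]
tool_rot: [-3.141, 0.001, 2.881]
contact_force: [-0.0, 0.1, -1.5]
opening: 0.0402
time: 27.08
tool_pos: [0.5167, -0.321, 0.0267]
tool_rot: [-3.141, 0.001, 2.881]
contact_force: [-1.6, 0.7, 5.6]
opening: 0.0401
```

```bash
python3 -m inch '[[[0,0,0,0],[0,0,0,0],[0,0,0,0],[0,0,0,0]]]' -1;python3 -m inch '[[[0,0,-20,0],[0,0,-40,0],[0,0,-40,0],[0,0,-30,0],[0,0,0,0],[0,0,0,0]]]'; python3 -m inch '[[[1,20,0,0],[2,40,0,0],[1,45,0,0],[1,45,0,0],[1,45,0,0],[1,40,0,0],[1,30,0,0],[1,15,0,0],[0,0,0,0],[0,0,0,0]]]'; python3 - <<'E'
from h import *
P=[]
for n in("top","scene"):
    c=read_camera(n); P.append(c["img"][120:420,240:640] if n=="top" else c["img"][80:380,0:400])
    print(n,[(world(c,x["at"],.025).round(4),x["conf"]) for x in place_of(n,"squat_jar")[:2]],[(world(c,x["at"],.008).round(4),x["conf"]) for x in place_of(n,"square_jar")[:1]])
cv2.imwrite("pics/t6.png",np.hstack(P))
s=observe();d=np.array([.581,-.048])-s["tool_pos"][:2];y=s["tool_rot"][2]
print(d@[np.cos(y),np.sin(y)],d@[np.sin(y),-np.cos(y)],s["tool_pos"][2],y)
E
```

```text
time: 27.58
tool_pos: [0.5164, -0.3207, 0.0256]
tool_rot: [3.141, -0.0, 2.881]
contact_force: [0.3, -0.3, 0.3]
opening: 0.0754
time: 28.32
tool_pos: [0.5159, -0.3204, 0.1546]
tool_rot: [3.141, -0.001, 2.881]
contact_force: [-0.2, 0.2, 0.1]
opening: 0.092
time: 29.58
tool_pos: [0.5796, -0.0487, 0.1555]
tool_rot: [-3.141, -0.0, 2.88]
contact_force: [-0.0, -0.5, 0.0]
opening: 0.0917
top [] [(array([ 0.5213, -0.3138,  0.008 ]), 0.88)]
scene [(array([ 0.5873, -0.0503,  0.025 ]), 0.95)] [(array([ 0.5145, -0.3239,  0.008 ]), 0.82)]
-0.0009973915475272063 0.0008663278715959433 0.1557230191474661 2.8797770423563347
```

View pics/t6.png

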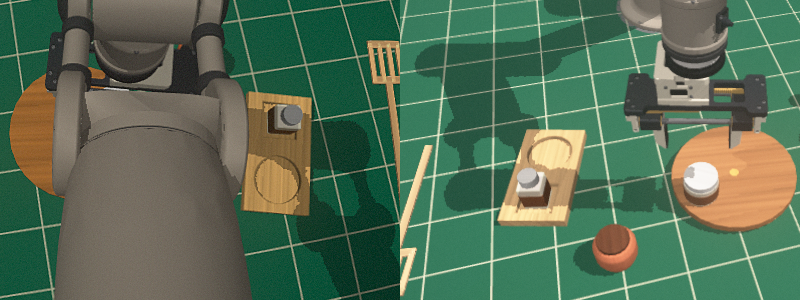

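The square jar stands in its well (top crop (120,287)). Descending on the squat jar.

```bash
python3 -m inch '[[[-1,1,40,0],[0,0,40,0],[0,0,22,0],[0,0,11,0],[0,0,2,0],[0,0,0,0],[0,0,0,0]]]'; python3 -m inch '[[[0,0,0,0],[0,0,0,0],[0,0,0,0],[0,0,0,0],[0,0,0,0],[0,0,0,0]]]' 1 25; python3 -m inch '[[[0,0,-10,0],[0,0,-30,0],[0,0,-40,0],[0,0,-35,0],[0,0,0,0],[0,0,0,0]]]'
```

```text
time: 30.75
tool_pos: [0.5818, -0.0473, 0.0417]
tool_rot: [3.141, 0.002, 2.881]
contact_force: [-0.3, 0.5, 0.1]
opening: 0.0919
time: 31.5
tool_pos: [0.5811, -0.0472, 0.0408]
tool_rot: [3.141, 0.0, 2.881]
contact_force: [-0.3, 0.5, 0.5]
opening: 0.0596
time: 32.25
tool_pos: [0.5804, -0.0471, 0.1549]
tool_rot: [3.142, -0.002, 2.881]
contact_force: [-0.3, 0.1, -1.8]
opening: 0.0591
```

```bash
python3 -m inch '[[[6,-20,0,0],[11,-35,0,0],[13,-40,0,0],[13,-40,0,0],[13,-40,0,0],[13,-40,0,0],[11,-35,0,0],[7,-21,0,0],[4,-10,0,0],[0,0,0,0]]]'; python3 -m inch '[[[0,0,30,0],[0,0,0,0],[0,0,0,0]]]'; python3 - <<'E'
from h import *
c=read_camera("scene"); cv2.imwrite("pics/t7.png",c["img"][80:380,0:400])
s=observe();d=np.array([.4205,-.295])-s["tool_pos"][:2];y=s["tool_rot"][2]
print(d@[np.cos(y),np.sin(y)],d@[np.sin(y),-np.cos(y)],s["tool_pos"][2],y)
E
```

```text
time: 33.5
tool_pos: [0.4199, -0.2954, 0.1551]
tool_rot: [3.141, -0.001, 2.879]
contact_force: [-0.2, 1.0, -1.3]
opening: 0.0598
time: 33.88
tool_pos: [0.4213, -0.2949, 0.1263]
tool_rot: [-3.142, 0.0, 2.882]
contact_force: [0.6, -0.4, -1.1]
opening: 0.0593
0.0009437215341504175 -5.3785450728137635e-05 0.12657757822423202 2.881622435919319
```

View pics/t7.png

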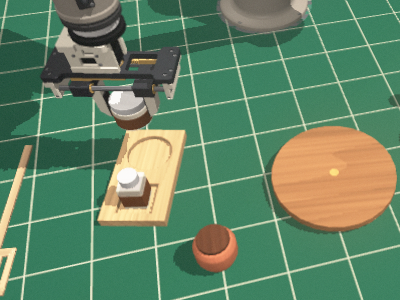

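The squat jar is held level above the round well. Target z is about .024 (102 mm down).

```bash
python3 -m inch '[[[1,0,40,0],[0,0,30,0],[0,0,18,0],[0,0,8,0],[0,0,4,0],[0,0,1,0],[0,0,0,0],[0,0,0,0]]]'; python3 -m inch '[[[0,0,1,0],[0,0,0,0],[0,0,0,0]]]'
```

```text
time: 34.92
tool_pos: [0.42, -0.2952, 0.0252]
tool_rot: [-3.141, 0.001, 2.881]
contact_force: [-0.9, 0.6, -1.6]
opening: 0.0596
time: 35.3
tool_pos: [0.4198, -0.295, 0.0238]
tool_rot: [3.142, 0.0, 2.881]
contact_force: [-0.1, -0.1, -0.7]
opening: 0.0592
```

```bash
python3 -m inch '[[[0,0,0.5,0],[0,0,0,0],[0,0,0,0]]]'; python3 -m inch '[[[0,0,0,0],[0,0,0,0],[0,0,0,0],[0,0,0,0]]]' -1;python3 -m inch '[[[0,0,-20,0],[0,0,-40,0],[0,0,-40,0],[0,0,-40,0],[0,0,-40,0],[0,0,0,0],[0,0,0,0]]]'; python3 -m inch '[[[5,40,0,0],[5,40,0,0],[5,40,0,0],[5,40,0,0],[5,40,0,0],[5,40,0,0],[0,30,0,0],[0,0,0,0],[0,0,0,0],[0,0,0,0]]]'; python3 - <<'E'
from h import *
H=dict(tall_jar=.008,square_jar=.008,squat_jar=.008,mug=.008,salt_crock=0)
P=[]
for n in("top","scene"):
    c=read_camera(n)
    P.append(cv2.resize(c["img"],(400,300)) if n=="top" else c["img"][100:400,240:640])
    if n=="scene": P2=[c["img"][100:400,0:400]]
    for l,z in H.items(): print(n,l,[(world(c,x["at"],z).round(3).tolist(),x["conf"]) for x in place_of(n,l)[:1]])
P2.insert(0,P[1]);P[1]=0*P[0]
cv2.imwrite("pics/f1.png",np.vstack([np.hstack(P),np.hstack(P2)]))
E
```

```text
time: 35.67
tool_pos: [0.4198, -0.295, 0.0237]
tool_rot: [-3.141, 0.0, 2.881]
contact_force: [-1.0, 0.4, 4.9]
opening: 0.0593
time: 36.17
tool_pos: [0.4198, -0.295, 0.0231]
tool_rot: [3.141, -0.0, 2.881]
contact_force: [0.6, -0.7, -0.5]
opening: 0.0909
time: 37.05
tool_pos: [0.4194, -0.2946, 0.2024]
tool_rot: [3.141, -0.001, 2.881]
contact_force: [-0.1, -0.4, -0.4]
opening: 0.0917
time: 38.3
tool_pos: [0.4601, -0.0272, 0.2028]
tool_rot: [-3.141, -0.001, 2.88]
contact_force: [0.6, -0.1, 0.4]
opening: 0.0917
top tall_jar [([0.417, 0.289, 0.008], 0.8)]
top square_jar [([0.515, -0.314, 0.008], 0.71)]
top squat_jar [([0.423, -0.296, 0.008], 0.78)]
top mug [([0.515, 0.249, 0.008], 0.73)]
top salt_crock [([0.658, -0.211, 0.0], 0.73)]
scene tall_jar [([0.419, 0.273, 0.008], 0.83)]
scene square_jar [([0.515, -0.326, 0.008], 0.88)]
scene squat_jar [([0.421, -0.292, 0.008], 0.56)]
scene mug [([0.513, 0.253, 0.008], 0.81)]
scene salt_crock [([0.648, -0.199, 0.0], 0.86)]
```

View pics/f1.png

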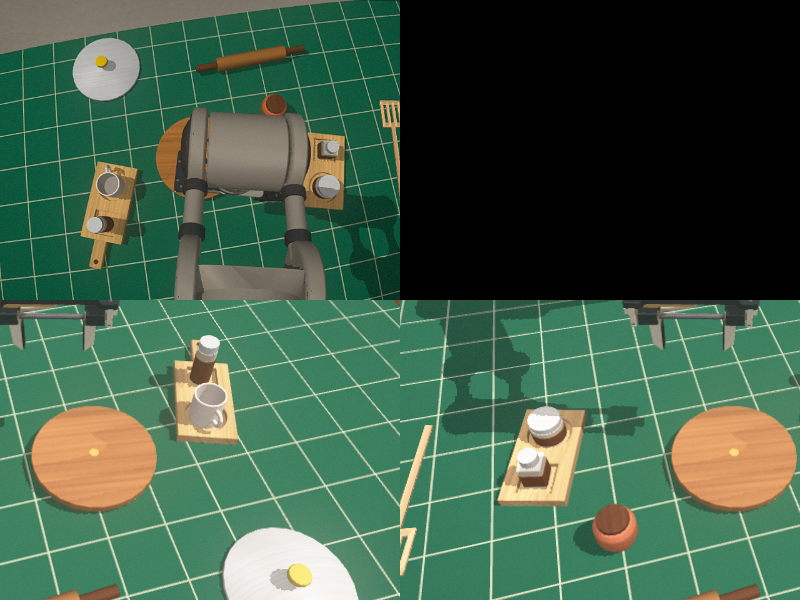

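All four stand upright in their wells, the gripper is clear and the crock has not been moved. Handing in.

```bash
python3 -c "
from cell import *
print(hand_in())"
```

```text
the job is handed in; nothing more can be done
None
```

Both kits are made up and handed in at about 39 s on the robot's clock. I worked in the order you gave:

- **Paddle board:** the tall jar is in the square well and the mug is in the round well.
- **Plain board:** the square jar is in the square well, turned to line up with it, and the squat jar is in the round well.

**Last checks:** the final pictures show all four upright in their wells, the crock where it stood, and the open gripper well clear. When I set each one down, contact came at the height of the well floor. The highest force the readouts showed was about 7 N.

**Where checks disagreed:** the networks' final positions are mostly within 3 mm of the well centres. The exceptions:
- **Tall jar:** y of 0.289 m from the top camera and 0.273 m from the scene camera, against 0.283 m intended.
- **Square jar:** y of -0.314 m and -0.326 m, against -0.321 m.
- **Crock:** its two final readings are also about 1 cm apart.

I put these down to network error, because the gripper's own positions at release were within 1 mm of target. I did not measure the jars a second way.

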